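Rewind the webbing drum until the brake lets go

ROBOT

A 7-joint arm with a two-finger parallel gripper is mounted at the origin on the work surface. World frame = base frame: x ahead of the robot, y to its left, z up, the work surface at z = 0. Lengths are in m, angles in rad, forces in N, time in s.
With the tool pointing down it reaches from about 0.4 to 0.875 m from the base axis. Payload 19.3 kg.
Tool frame: the origin (TCP) lies at the very end of the fingers, on their centre line; the grasp point (between the pads) lies 19 mm behind it (pinch_z is the distance from the TCP to the grasp point, in m); z points along the fingers, y is the line along which they close (so a half turn about z gives the same grasp; the last joint's range is limited). The gripper opens to 85 mm and grips with 20 to 120 N. Pads are 22 mm wide; open, the fingers measure 114 mm over their backs; the gripper's body (76 mm by 85 mm) begins 54 mm behind the grasp point. The pads swing forward as they close: fully open they stand 13 mm farther back than shut.
Start: joints at [1.146, 0.521, -0.036, 1.599, 0.021, 1.021, -0.113], TCP at [0.217, -0.586, 0.231] pointing down, gripper open.
Joint ranges: [-2.91, 2.91], [-0.3, 2.13], [-1.5, 1.42], [0.17, 2.43], [-1.26, 4.41], [0.16, 1.93], [-2.52, 2.52]. Speed limits (rad/s): [1.89, 1.89, 2.39, 2.39, 3.01, 3.01, 3.01].

INTERFACE

Orientations are given as a rotation vector (axis times angle).
In Python, from plant import sense, get_image, camera_info, job_done, pinch_z gives the robot as it stands. The module is installed in compiled form; this text tells all that it offers.
- The arm moves only by the tool drive_tool, never from a script. Its argument "increments" is a list of rows, each a list of 7 numbers: the turn, a rotation vector about the tool's x, y, z in degrees, then the shift along the tool's x, y, z in mm, then the opening in per cent of the stroke, from 0 (shut) to 100 (fully open). A call has 1 to 8 rows; each row shifts and turns the commanded pose from where the row before left it, along the tool's axes as they then stand; what a row does not reach is not made up. A row lasts 1/8 s, in which the tool goes at most 62.5 mm and 10.7 degrees, less where a joint would pass 70% of its speed; a pose out of reach is approached as far as the arm can. A call with a gripper value outside its range is refused whole. The fingers move at their own pace and stop on an object; the grip force is fixed at half the most. Time passes only in rows, so rows that do not move let the fingers close. It gives the time, the measured TCP pose, the force, the opening and the grip force at its end, in the units of the state.
- sense(): the state, without advancing time (a new reading comes with each control period).
- get_image(name): name is "scene" or "top"; returns the picture (480x640x3 uint8, red, green, blue); there is no depth.
- camera_info(name): a dict with "intrinsics" (3x3 intrinsics, pixels), "D" ([k1, k2, p1, p2, k3] as OpenCV has them; the pictures are not rectified), "R" (3x3) and "t" (3): a world point X has camera coordinates R X + t. Camera axes: x right, y down, z forward; pixel columns grow to the right and rows downward; lengths in m; the calibration is good to about 2 mm. A picture is of the moment at which its call begins. camera_info takes no time and is no camera call.
- job_done(): hands the job in; it is judged then, once.
The state is a dict: "t": time; "joint_positions": joint angles; "joint_velocities": joint speeds; "tau": joint torques, N m; "tool_pos": TCP position; "tcp_rot": TCP orientation; "contact_force": force on the tool from outside, world axes, zero at the start; "wrist_torque": the same for the moment, N m; "finger_gap": finger opening in m; "grasp_force": force on a finger pad.
Only numpy, scipy, OpenCV 4.12 (cv2) and the standard library are available. Lean on these libraries where they do the work, as an engineer would, in place of code of your own. Each camera call takes 0.05 s, during which the arm holds its last target. There are 200 camera calls.

TASK

Two hand-cranked rewinders stand on the upholsterer's bench: take the one with the wide, squat drum and turn its crank clockwise (seen from above) until the resistance suddenly drops away, which is when its brake shoe drops off the end of its bar. Stop no more than half a turn after that and let go of the crank. Do not turn the crank of the other, narrow, tall rewinder.

Things in the scene. Friction and masses are not known exactly. Their poses are not given: they have to be found in the camera images.
- winder_wide: Rewinder to be wound, bolted down: grey base 195 x 160 mm, closed drum 140 mm across with its top 72 mm above the bench, crank on top. Origin: on the bench below the vertical crank axis (drum's centre); z up. On its own +x side, 95 mm from the axis, a brass follower moves 6.4 mm per rad of crank towards its own +y, a sprung shoe under it rubbing on a brake bar. Only the crank is higher than 80 mm.
- crank_wide (a joint): Its crank angle, rad, growing clockwise from above. At q the knob is 55 mm from the axis at (-cos q, sin q) in the rewinder's own x, y. Starts at about 0.4 to 3.2; hard stops at 0 and 11.5. Stiff up to about 7.5 (0.35 N m, 6 N at the knob; stays where left); there the shoe drops 9 mm off its bar's end and the crank turns light (under 1 N). Half a turn later is 10.7.
- knob_wide (a point): Middle of its crank knob: upright dark wood, 20 mm across, 40 mm high, 55 mm from the crank axis, spinning freely on its pin, so it can be gripped from above and carried round with the gripper's direction unchanged. The point is on the knob's axis, 115 mm above the bench, 18 mm below the knob's top and 22 mm above the steel crank arm.
- knob_narrow (a point): Middle of the same kind of knob on the other rewinder, to be left alone: same base, but its drum is only 84 mm across and its top 97 mm above the bench. The point is 140 mm above the bench.

How it is judged:
By the outcome, as a careful person would: the job done as asked, in the order asked, and still so for the second after the job is handed in, with the robot touching nothing.
It also fails if it takes over 45 s, if anything falls off the work surface, if the arm or the gripper's body presses on something with over 40 N, if the wrist force passes 120 N, or if a joint passes its speed limit or range.

## Working session

There is one attempt and no reset: what is moved stays moved. The work goes in short steps, Python scripts to look and compute and a tool call to move; the robot and the scene stay as the last step left them, time stands still between calls to the robot, and variables do not carry over. Pictures are saved under pics/ and viewed, at most 10 in all, crops included, and the job is handed in when it is done.

Besides the shell and the picture viewer there is one more tool, called in YAML: its name, and indented under it one key for each argument. drive_tool: Moves the arm, as the interface text tells. Its arguments: {"type":"object","properties":{"increments":{"type":"array","items":{"type":"array","items":{"type":"number"}}}},"required":["increments"]}

```bash
mkdir -p pics
python3 - <<'E'
from plant import *
import cv2
s=sense();print(s['t'],s['tool_pos'],s['tcp_rot'],s['finger_gap'],pinch_z)
for n in('scene','top'):
    cv2.imwrite(f'pics/{n}0.png',get_image(n)[:,:,::-1]);c=camera_info(n);print(n,c)
E
```

```text
0.0 [ 0.21697917 -0.58579484  0.23074401] [-3.09124226e+00 -5.54300015e-01  4.51233511e-04] 0.08539112132592784 0.0187
scene {'intrinsics': array([[440.35074992,   0.        , 320.95001704],
       [  0.        , 440.35074992, 240.80742086],
       [  0.        ,   0.        ,   1.        ]]), 'D': array([-0.11076004,  0.        ,  0.        ,  0.        ,  0.        ]), 'R': array([[ 0.72545003,  0.68810771, -0.01516674],
       [ 0.47208809, -0.51350115, -0.71655384],
       [-0.50085436,  0.51266397, -0.69736688]]), 't': array([-0.39560225, -0.1821538 ,  1.13996461])}
top {'intrinsics': array([[473.84229682,   0.        , 323.3715304 ],
       [  0.        , 473.84229682, 244.94195658],
       [  0.        ,   0.        ,   1.        ]]), 'D': array([-0.05512545,  0.        ,  0.        ,  0.        ,  0.        ]), 'R': array([[ 0.0205756 , -0.99973573, -0.01025244],
       [-0.98206341, -0.01828738, -0.18766204],
       [ 0.18742495,  0.0139298 , -0.98218015]]), 't': array([-0.01096543,  0.53343548,  0.89033355])}
```

View pics/scene0.png

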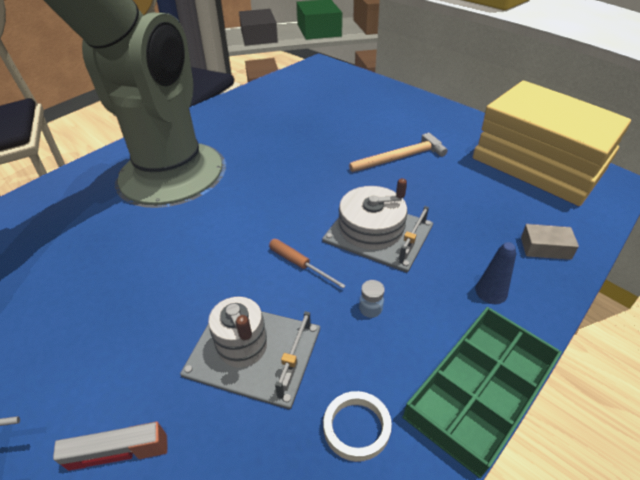

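View pics/top0.png

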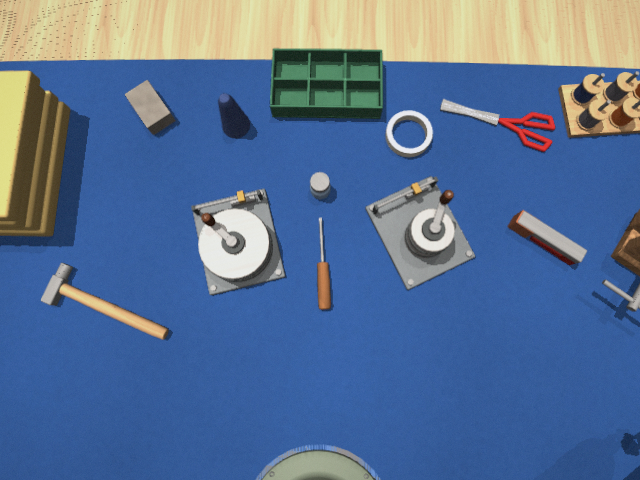

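The wide rewinder is the left one in the top view: hub about (233,241), knob about (208,218). In the scene view its knob is at about (402,187). The narrow one is on the right in the top view, with its knob at (447,196).

```bash
cat > h.py <<'E'
import cv2,numpy as np
from plant import *
def ray(n,p):
    c=camera_info(n);u=cv2.undistortPoints(np.array(p,float).reshape(-1,1,2),c['intrinsics'],c['D']).reshape(-1,2)
    return -c['R'].T@c['t'],np.c_[u,np.ones(len(u))]@c['R']
def plane(n,p,z):
    o,d=ray(n,p);return o+d*((z-o[2])/d[:,2])[:,None]
def tri(p,q):
    o1,d1=ray('scene',p);o2,d2=ray('top',q);d1,d2=d1[0],d2[0]
    k=np.linalg.lstsq(np.c_[d1,-d2],o2-o1,rcond=None)[0]
    a,b=o1+k[0]*d1,o2+k[1]*d2;return (a+b)/2,np.linalg.norm(a-b)
def proj(n,X):
    c=camera_info(n);return cv2.projectPoints(np.array(X,float).reshape(-1,3),cv2.Rodrigues(c['R'])[0],c['t'],c['intrinsics'],c['D'])[0].reshape(-1,2)
def big(m,win):
    x0,y0,x1,y1=win;w=np.zeros_like(m);w[y0:y1,x0:x1]=m[y0:y1,x0:x1]
    c=max(cv2.findContours(w,cv2.RETR_EXTERNAL,cv2.CHAIN_APPROX_NONE)[0],key=cv2.contourArea);return c.reshape(-1,2)
E
python3 - <<'E'
from h import *
T=cv2.imread('pics/top0.png');S=cv2.imread('pics/scene0.png')
def brown(I):
    b,g,r=[I[:,:,i].astype(int) for i in range(3)];return ((r-b>25)&(r-g>18)&(r<150)).astype('uint8')*255
def white(I): return cv2.inRange(cv2.cvtColor(I,cv2.COLOR_BGR2HSV),(0,0,190),(180,45,255))
kt=big(brown(T),(190,200,225,235));ks=big(brown(S),(385,170,415,205))
for k in(kt,ks):print('knob',cv2.boundingRect(k),k.mean(0),cv2.contourArea(k))
w=big(white(T),(190,200,280,290));w=cv2.convexHull(w).reshape(-1,2)
P=plane('top',w,.072)[:,:2].astype('float32');print('drum',cv2.fitEllipse(P*1000), cv2.minEnclosingCircle(P))
nb=big(cv2.bitwise_not(cv2.inRange(cv2.cvtColor(T,cv2.COLOR_BGR2HSV),(100,120,30),(125,255,255))),(185,180,295,300))
for z in(0.0,.012):
  B=plane('top',nb,z)[:,:2].astype('float32')*1000;print('base',cv2.minAreaRect(B))
print(tri(ks.mean(0),kt.mean(0)))
I=np.hstack([cv2.resize(T[180:300,180:290],None,fx=4,fy=4),cv2.resize(S[170:275,315:440],(350,294))[:, :350].copy() if 0 else cv2.resize(S[170:290,320:410+0],None,fx=4,fy=4)])
cv2.imwrite('pics/c.png',cv2.resize(I,(800,480)))
E
```

```text
knob (201, 213, 10, 9) [205.58333333 216.75      ] 55.0
knob (399, 179, 7, 5) [402.     181.3125] 18.0
drum ((531.179443359375, 175.3901824951172), (137.17919921875, 137.43142700195312), 135.43630981445312) ((0.5311981439590454, 0.1753740906715393), 0.06903921067714691)
base ((552.7484130859375, 184.75584411621094), (206.91912841796875, 166.41090393066406), 15.108004570007324)
base ((550.3406982421875, 182.3131103515625), (204.37106323242188, 164.3616485595703), 15.107996940612793)
(array([0.56686979, 0.21650296, 0.13047026]), np.float64(0.0009068987784500532))
```

View pics/c.png

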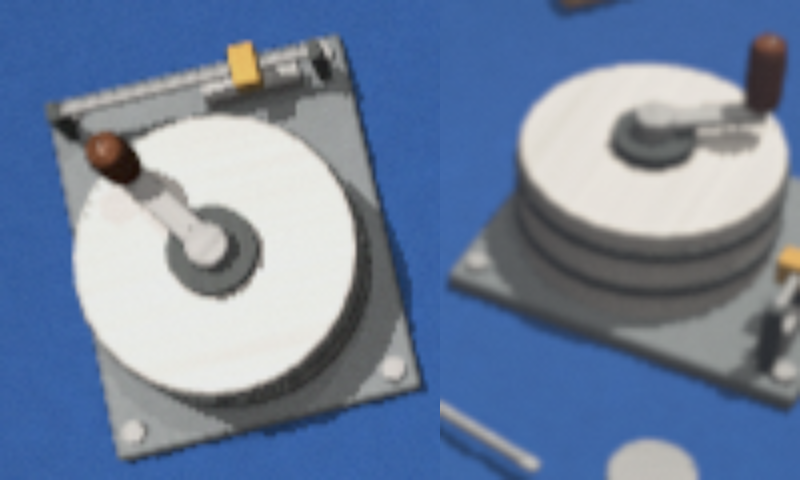

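The crop shows the wide crank pointing up-left, with its knob top at top-view pixel (206,216) and the brake bar on the far side. From that I get:
- **Axis:** about (0.531, 0.175).
- **Knob:** about (0.567, 0.2165).
- **Own +x:** about +15° in world.
- **Crank angle:** q ≈ 2.55, so the drop should come after about 4.95 rad.

I'm swinging the arm over on an arc.

drive_tool:
  increments:
    - [0,0,-5.5,59,-3,0,100]
    - [0,0,-5.5,59,-3,0,100]
    - [0,0,-5.5,59,-3,0,100]
    - [0,0,-5.5,59,-3,0,100]
    - [0,0,-5.5,59,-3,0,100]
    - [0,0,-5.5,59,-3,0,100]
    - [0,0,-5.5,59,-3,0,100]
    - [0,0,-5.5,59,-3,0,100]

```text
t: 1.1
tool_pos: [0.5581, -0.2728, 0.231]
tcp_rot: [-2.657, -1.676, 0.0]
contact_force: [0.4, -0.3, 0.1]
finger_gap: 0.0854
grasp_force: 0.0
```

drive_tool:
  increments:
    - [0,0,-5.5,59,-3,0,100]
    - [0,0,-5.5,59,-3,0,100]
    - [0,0,-5.5,59,-3,0,100]
    - [0,0,-5.5,59,-3,0,100]
    - [0,0,-5.5,59,-3,0,100]
    - [0,0,-5.5,59,-3,0,100]
    - [0,0,-5.5,59,-3,0,100]
    - [0,0,-5.5,59,-3,0,100]

```text
t: 2.1
tool_pos: [0.5849, 0.1877, 0.231]
tcp_rot: [-1.835, -2.549, 0.0]
contact_force: [0.8, 0.4, -0.8]
finger_gap: 0.0853
grasp_force: 0.0
```

```bash
cat >> h.py <<'E'
def to(X):
    s=sense();R=cv2.Rodrigues(np.array(s['tcp_rot']))[0]
    print(s['t'],s['tool_pos'].round(4),s['tcp_rot'].round(3),'toolx yaw',np.degrees(np.arctan2(R[1,0],R[0,0])).round(1),'tilt',R[:,2].round(3),'shift mm',(R.T@(np.array(X)-s['tool_pos'])*1000).round(1),s['joint_positions'].round(2))
E
python3 -c "
from h import *
to([.567,.2165,.17])"
```

```text
2.1 [0.5849 0.1877 0.231 ] [-1.835 -2.549  0.   ] toolx yaw 108.5 tilt [-0.  0. -1.] shift mm [33.  -7.8 61. ] [-0.04  0.55 -0.54  1.61  0.31  1.07 -0.35]
```

drive_tool:
  increments:
    - [0,0,0,33,-8,0,100]
    - [0,0,0,0,0,30,100]
    - [0,0,0,0,0,31,100]
    - [0,0,0,0,0,0,100]
    - [0,0,0,0,0,0,100]

```text
t: 2.72
tool_pos: [0.5679, 0.2149, 0.1713]
tcp_rot: [1.839, 2.547, 0.001]
contact_force: [-0.3, 0.4, 0.8]
finger_gap: 0.0855
grasp_force: 0.0
```

```bash
python3 -c "
from h import *
to([.567,.2165,.102])
S=get_image('scene');T=get_image('top')
print(proj('scene',[.567,.2165,.133]),proj('top',[.567,.2165,.133]))
I=np.hstack([cv2.resize(S[130:230,340:460],(480,400)),cv2.resize(T[160:260,160:240],(320,400))])
cv2.imwrite('pics/a.png',I[:,:,::-1])"
```

```text
2.725 [0.5679 0.2149 0.1713] [1.839e+00 2.547e+00 1.000e-03] toolx yaw 108.3 tilt [ 0.001  0.    -1.   ] shift mm [ 1.8 -0.4 69.3] [-0.11  0.6  -0.52  1.69  0.36  0.94 -0.44]
[[402.40786401 180.24479982]] [[205.41932416 216.52072683]]
```

View pics/a.png

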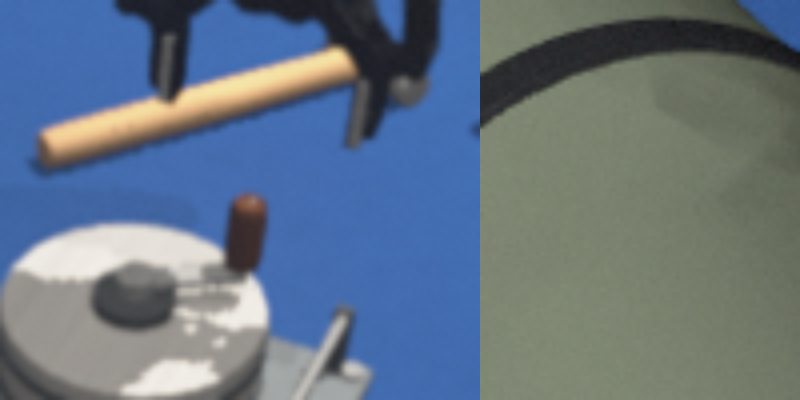

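The scene view shows the fingers straddling the knob, which is at crop pixel (248,230). In the top view the arm hides it. I'm descending and gripping.

drive_tool:
  increments:
    - [0,0,0,2,0,25,100]
    - [0,0,0,0,0,25,100]
    - [0,0,0,0,0,19,100]
    - [0,0,0,0,0,0,100]
    - [0,0,0,0,0,0,0]
    - [0,0,0,0,0,0,0]
    - [0,0,0,0,0,0,0]
    - [0,0,0,0,0,0,0]

```text
t: 3.82
tool_pos: [0.5669, 0.2163, 0.1017]
tcp_rot: [1.839, 2.546, -0.0]
contact_force: [-2.3, -2.0, 9.7]
finger_gap: 0.0183
grasp_force: 58.2
```

drive_tool:
  increments:
    - [0,0,0,0,0,0,0]
    - [0,0,0,0,0,0,0]
    - [0,0,0,0,0,0,0]

```text
t: 4.2
tool_pos: [0.5669, 0.2163, 0.1018]
tcp_rot: [1.839, 2.546, -0.0]
contact_force: [-3.4, -3.2, 7.5]
finger_gap: 0.0177
grasp_force: 58.3
```

```bash
python3 -c "
from h import *
to([.567,.2165,.102])
s=sense();R=cv2.Rodrigues(s['tcp_rot'])[0];c=np.array([.531,.1752]);d=s['tool_pos'][:2]-c
r=np.hypot(*d);a=np.arctan2(d[1],d[0]);print(r,np.degrees(a),s['contact_force'])
A=a-np.radians(10)*np.arange(0,40);P=np.c_[c+.055*np.c_[np.cos(A),np.sin(A)],np.zeros(40)]
print((np.diff(P,axis=0)@R*1000)[:36,:2].round(1).tolist())
"
```

```text
4.2 [0.5669 0.2163 0.1018] [ 1.839  2.546 -0.   ] toolx yaw 108.3 tilt [ 0. -0. -1.] shift mm [ 0.2  0.1 -0.2] [-0.14  0.69 -0.48  1.73  0.42  0.82 -0.49]
0.05459115120672053 48.85801471452746 [-3.39849806 -3.20528294  7.5035241 ]
[[-8.7, 4.1], [-9.2, 2.6], [-9.5, 0.9], [-9.6, -0.7], [-9.3, -2.4], [-8.7, -4.0], [-7.9, -5.4], [-6.8, -6.7], [-5.6, -7.8], [-4.1, -8.7], [-2.6, -9.2], [-0.9, -9.5], [0.7, -9.6], [2.4, -9.3], [4.0, -8.7], [5.4, -7.9], [6.7, -6.8], [7.8, -5.6], [8.7, -4.1], [9.2, -2.6], [9.5, -0.9], [9.6, 0.7], [9.3, 2.4], [8.7, 4.0], [7.9, 5.4], [6.8, 6.7], [5.6, 7.8], [4.1, 8.7], [2.6, 9.2], [0.9, 9.5], [-0.7, 9.6], [-2.4, 9.3], [-4.0, 8.7], [-5.4, 7.9], [-6.7, 6.8], [-7.8, 5.6]]
```

Gripped with 58 N. Now turning clockwise at 10° per row.

drive_tool:
  increments:
    - [0,0,0,-8.7,4.1,0,0]
    - [0,0,0,-9.2,2.6,0,0]
    - [0,0,0,-9.5,0.9,0,0]
    - [0,0,0,-9.6,-0.7,0,0]
    - [0,0,0,-9.3,-2.4,0,0]
    - [0,0,0,-8.7,-4.0,0,0]

```text
t: 4.95
tool_pos: [0.5848, 0.1654, 0.1019]
tcp_rot: [-1.838, -2.547, -0.003]
contact_force: [-2.6, 4.7, 5.8]
finger_gap: 0.0184
grasp_force: 58.4
```

```bash
cat >> h.py <<'E'
def st():
    s=sense();c=np.array([.531,.1752]);d=s['tool_pos'][:2]-c;a=np.arctan2(d[1],d[0]);f=s['contact_force']
    t=np.array([np.sin(a),-np.cos(a)])
    print('t',s['t'],'r',np.hypot(*d).round(4),'ang',np.degrees(a).round(1),'z',s['tool_pos'][2].round(4),'Ftan',(f[:2]@t).round(1),'Frad',(f[:2]@d/np.hypot(*d)).round(1),'Fz',f[2].round(1),'gap',s['finger_gap'],'yaw own q',(np.pi-(a-np.radians(15.1)))%(2*np.pi))
E
python3 -c "
from h import *
st()"
```

```text
t 4.95 r 0.0547 ang -10.4 z 0.1019 Ftan -4.2 Frad -3.4 Fz 5.8 gap 0.01841558027166266 yaw own q 3.5858676305674413
```

drive_tool:
  increments:
    - [0,0,0,-7.9,-5.4,0,0]
    - [0,0,0,-6.8,-6.7,0,0]
    - [0,0,0,-5.6,-7.8,0,0]
    - [0,0,0,-4.1,-8.7,0,0]
    - [0,0,0,-2.6,-9.2,0,0]
    - [0,0,0,-0.9,-9.5,0,0]
    - [0,0,0,0.7,-9.6,0,0]
    - [0,0,0,2.4,-9.3,0,0]

```text
t: 5.95
tool_pos: [0.5302, 0.1198, 0.1018]
tcp_rot: [1.839, 2.545, 0.002]
contact_force: [3.4, 2.0, 4.9]
finger_gap: 0.0183
grasp_force: 58.6
```

```bash
python3 -c "
from h import *
st()"
```

```text
t 5.95 r 0.0554 ang -90.8 z 0.1018 Ftan -3.4 Frad -2.0 Fz 4.9 gap 0.018325319731412514 yaw own q 4.9895882101912985
```

drive_tool:
  increments:
    - [0,0,0,4.0,-8.7,0,0]
    - [0,0,0,5.4,-7.9,0,0]
    - [0,0,0,6.7,-6.8,0,0]
    - [0,0,0,7.8,-5.6,0,0]
    - [0,0,0,8.7,-4.1,0,0]
    - [0,0,0,9.2,-2.6,0,0]
    - [0,0,0,9.5,-0.9,0,0]
    - [0,0,0,9.6,0.7,0,0]

```text
t: 6.95
tool_pos: [0.4762, 0.1658, 0.1017]
tcp_rot: [1.84, 2.545, -0.002]
contact_force: [-1.4, -4.5, 13.3]
finger_gap: 0.0184
grasp_force: 59.5
```

```bash
python3 -c "
from h import *
st()"
```

```text
t 6.95 r 0.0556 ang -170.2 z 0.1017 Ftan -4.2 Frad 2.2 Fz 13.3 gap 0.01840854788196394 yaw own q 0.09330184965030242
```

drive_tool:
  increments:
    - [0,0,0,9.3,2.4,0,0]
    - [0,0,0,8.7,4.0,0,0]
    - [0,0,0,7.9,5.4,0,0]
    - [0,0,0,6.8,6.7,0,0]
    - [0,0,0,5.6,7.8,0,0]

```text
t: 7.58
tool_pos: [0.489, 0.2113, 0.1017]
tcp_rot: [1.839, 2.547, -0.001]
contact_force: [-1.8, -2.3, 10.7]
finger_gap: 0.0183
grasp_force: 59.4
```

```bash
python3 -c "
from h import *
st()"
```

```text
t 7.575 r 0.0554 ang 139.3 z 0.1017 Ftan -2.9 Frad -0.2 Fz 10.7 gap 0.01829761181958793 yaw own q 0.9733448191979899
```

drive_tool:
  increments:
    - [0,0,0,4.1,8.7,0,0]
    - [0,0,0,2.6,9.2,0,0]

```text
t: 7.82
tool_pos: [0.5045, 0.2235, 0.1018]
tcp_rot: [1.839, 2.547, 0.001]
contact_force: [0.6, -0.6, 8.8]
finger_gap: 0.0182
grasp_force: 58.9
```

```bash
python3 -c "
from h import *
st()"
```

```text
t 7.825 r 0.0551 ang 118.8 z 0.1018 Ftan 0.2 Frad -0.8 Fz 8.8 gap 0.0182130136606217 yaw own q 1.3320446774572812
```

drive_tool:
  increments:
    - [0,0,0,0.9,9.5,0,0]
    - [0,0,0,-0.7,9.6,0,0]

```text
t: 8.07
tool_pos: [0.5227, 0.2295, 0.1017]
tcp_rot: [1.839, 2.547, 0.0]
contact_force: [-1.1, -0.7, 8.5]
finger_gap: 0.0183
grasp_force: 59.0
```

```bash
python3 -c "
from h import *
st()"
```

```text
t 8.075 r 0.055 ang 98.7 z 0.1017 Ftan -1.1 Frad -0.5 Fz 8.5 gap 0.018302555547615545 yaw own q 1.6823702549900668
```

The tangential force fell from about -4 N to near 0 at q ≈ 7.5. I'm turning a little further, well inside the limit, to confirm.

drive_tool:
  increments:
    - [0,0,0,-2.4,9.3,0,0]
    - [0,0,0,-4.0,8.7,0,0]

```text
t: 8.32
tool_pos: [0.5418, 0.2289, 0.1017]
tcp_rot: [1.839, 2.546, 0.0]
contact_force: [-0.8, -1.4, 9.0]
finger_gap: 0.0184
grasp_force: 59.0
```

```bash
python3 -c "
from h import *
st()"
```

```text
t 8.325 r 0.0548 ang 78.6 z 0.1017 Ftan -0.5 Frad -1.6 Fz 9.0 gap 0.018401069212420063 yaw own q 2.033248684022224
```

drive_tool:
  increments:
    - [0,0,0,-5.4,7.9,0,0]
    - [0,0,0,0,0,0,0]
    - [0,0,0,0,0,0,0]

```text
t: 8.7
tool_pos: [0.551, 0.2261, 0.1018]
tcp_rot: [1.839, 2.546, 0.001]
contact_force: [0.1, -0.7, 9.2]
finger_gap: 0.018
grasp_force: 59.1
```

```bash
python3 -c "
from h import *
st()
S=get_image('scene')
cv2.imwrite('pics/b.png',cv2.resize(S[150:290,310:460],(600,560))[:,:,::-1])"
```

```text
t 8.7 r 0.0546 ang 68.5 z 0.1018 Ftan 0.3 Frad -0.6 Fz 9.2 gap 0.018001835682573058 yaw own q 2.2091925049484598
```

View pics/b.png

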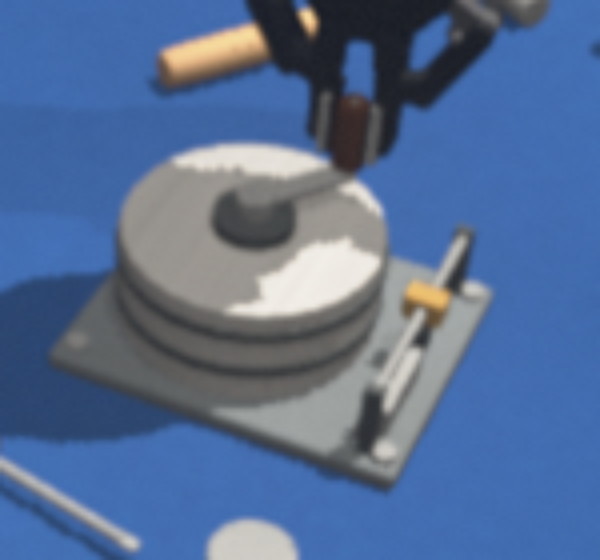

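The view shows the brass follower at crop pixel (428,300), past the end of its brake bar, and the crank light at q ≈ 8.5. I'm releasing and retreating.

drive_tool:
  increments:
    - [0,0,0,0,0,0,100]
    - [0,0,0,0,0,0,100]
    - [0,0,0,0,0,0,100]
    - [0,0,0,0,0,0,100]
    - [0,0,0,0,0,0,100]
    - [0,0,0,0,0,0,100]
    - [0,0,0,0,0,-20,100]
    - [0,0,0,0,0,-40,100]

```text
t: 9.75
tool_pos: [0.55, 0.2263, 0.1622]
tcp_rot: [-1.838, -2.546, 0.002]
contact_force: [0.4, -0.9, 0.3]
finger_gap: 0.0854
grasp_force: 0.0
```

drive_tool:
  increments:
    - [0,0,0,0,0,-40,100]
    - [0,0,0,0,0,-30,100]
    - [0,0,0,0,0,0,100]
    - [0,0,0,0,0,0,100]

```text
t: 10.25
tool_pos: [0.5504, 0.2263, 0.2316]
tcp_rot: [1.839, 2.547, -0.0]
contact_force: [0.5, 0.7, -0.2]
finger_gap: 0.0852
grasp_force: 0.0
```

```bash
python3 -c "
from h import *
st()
S=get_image('scene')
cv2.imwrite('pics/d.png',cv2.resize(S[150:290,310:460],(600,560))[:,:,::-1])"
```

```text
t 10.25 r 0.0546 ang 69.2 z 0.2316 Ftan 0.2 Frad 0.9 Fz -0.2 gap 0.08517277834205876 yaw own q 2.197573530495866
```

View pics/d.png

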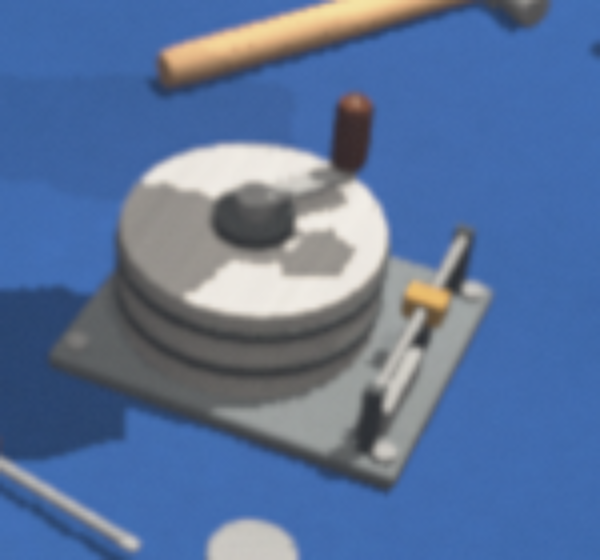

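The gripper is clear of the knob, which stayed at crop pixel (352,130), and the follower is still past the bar's end.

```bash
python3 -c "
from plant import *
print(job_done())"
```

```text
the job is handed in; nothing more can be done
None
```

I turned the wide rewinder's crank clockwise until the resistance dropped at about 7.5 rad, stopped about 1 rad later at about 8.5 (limit 10.7), let go and handed the job in at about 10 s, without touching the narrow rewinder.

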